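# Clear the sprung bench clamp and hold its jaw open

### The arm

A 7-joint arm with a two-finger parallel gripper is mounted at the origin on the work surface. World frame = base frame: x ahead of the robot, y to its left, z up, the work surface at z = 0. Lengths are in m, angles in rad, forces in N, time in s.
With the tool pointing down it reaches from about 0.4 to 0.85 m from the base axis. Payload 10.4 kg.
Tool frame: the origin (TCP) lies midway between the tips of the shut fingers; the grasp point (between the pads) lies 19 mm behind it; z points along the fingers, y is the line along which they close (so a half turn about z gives the same grasp; the last joint's range is limited). The gripper opens to 87 mm and grips with 3 to 60 N. Pads are 19 mm wide; open, the fingers measure 117 mm over their backs; the gripper's body (75 mm by 190 mm) begins 51 mm behind the grasp point.
Start: joints at [-1.2, 0.332, -0.065, 1.46, 0.022, 1.35, -0.088], TCP at [0.24, 0.577, 0.223] pointing down, gripper open.
Joint ranges: [-2.6, 2.6], [-0.5, 2.12], [-1.47, 1.34], [0.16, 2.42], [-1.27, 4.41], [0.06, 2.06], [-2.6, 2.6]. Speed limits (rad/s): [2.22, 2.22, 2.79, 2.79, 3.14, 3.14, 3.14].

### API

Orientations are given as a unit quaternion [x, y, z, w].
In Python, from bench import r gives the robot as it stands.
- The arm moves only by the tool arm_command, never from a script. Its arguments are lists of equal length, an entry for each row: "xyz": the shift along the world's x, y, z in m, a list of three; "rot": the turn, a rotation vector about the world's x, y, z in rad, a list of three. In form: {"xyz": [[tx, ty, tz], ...], "rot": [[ax, ay, az], ...]}. A call has 1 to 20 rows; each row is the pose to reach, as a shift and turn from the pose commanded when the call began; what a row does not reach only later rows make up. A row lasts 1/12 s, in which the tool goes at most 41.7 mm and 7.16 degrees, less where a joint would pass 70% of its speed; a pose out of reach is approached as far as the arm can. A call with a gripper value outside its range is refused whole. "grip" is the opening, from 0 (shut) to 1 (fully open), set as the call begins (left out, the last holds). The fingers move at their own pace and stop on an object; "squeeze" is the grip in N (left out, the last holds). Time passes only in rows, so rows that repeat a pose let the fingers close. It gives the time, the measured TCP pose, the force, the opening and the grip force at its end, in the units of the state.
- r.read_state(): the state, without advancing time (a new reading comes with each control period).
- r.camera(name): name is "side" or "top"; returns the picture (420x560x3 uint8, red, green, blue); there is no depth.
- r.camera_model(name): a dict with "fx", "fy", "cx", "cy" (pixels), "k1" (the pictures are not rectified: a ray, as slopes to the right and down, at radius r is drawn at 1 + k1 r^2 times it, then the intrinsics apply), "T" (4x4, takes a point from camera to world coordinates). Camera axes: x right, y up, looking along -z (the intrinsics and any distortion apply to the point x, -y, -z); pixel columns grow to the right and rows downward; lengths in m; the calibration is good to about 2 mm. A picture is of the moment at which its call begins. camera_model takes no time and is no camera call.
- r.close_job(): hands the job in; it is judged then, once.
Trained networks look in the newest picture that a camera, given by its name, has taken for a name from the list of things; names that differ only in an ending like _2 or _b are one class to them, and where a whole thing is asked for, a point or a joint stands for the part that bears it (a point fixed in the world has none). Each returns a list of dicts, best first, with "conf" (0 to 1); they miss things now and then, are a little off and sometimes report something else, mostly with a low value. They report only what shows in the picture. A call takes as long as a camera call.
- r.look_for(label, camera): "at" ([x, y, z] in m, in the coordinates of the camera as it stood for that picture, good to about 4 mm: the middle of the surface that is visible of it).
- r.spot_point(label, camera): "at" ([x, y, z] in m, in the coordinates of the camera as it stood for that picture, good to about 4 mm: a listed point, or the origin of a listed thing).
The state is a dict: "time": time; "joint_positions": joint angles; "joint_vel": joint speeds; "joint_torque": joint torques, N m; "ee_pos": TCP position; "eef_rot": TCP orientation; "ft_force": force on the tool from outside, world axes, zero at the start; "torque": the same for the moment, N m; "width": finger opening in m; "grip_force": force on a finger pad.
Only numpy, scipy, OpenCV 4.12 (cv2) and the standard library are available. Lean on these libraries where they do the work, as an engineer would, in place of code of your own. Each camera call takes 0.05 s, during which the arm holds its last target. There are 200 camera calls.

### The job

Clear the bed of the sprung bench clamp: both steel sockets go into the blue tub and the yellow marker into the green tub. Then pull the clamp's orange handle back against its spring until the red pointer stands at the yellow band, and keep holding it there so that I can lay a board in the jaws: finish while still gripping or hooking the handle, do not let go. Leave the other things on the bench where they are.

Things in the scene. Friction and masses are not known exactly. Their poses are not given: they have to be found in the camera images.
- clamp: Bench clamp fixed to the bench. Dark steel bed 360 mm (its x) by 240 mm (its y), 12 mm thick, origin at the centre of its underside on the bench. A grey fixed jaw stands at its far end (x +150 to +175 mm, top 67 mm above the bench). The jaw slides along the clamp's x. In front of the carriage, towards -x, lie two sockets and a marker, side by side about 78 mm apart across the bed; which is where varies.
- jaw (a joint): Position of the sprung moving jaw and its carriage, metres: 0 = shut against the fixed jaw (spring home, as at the start), growing as it is pulled along the clamp's -x axis, stop at 0.10. A spring pulls it back always: about 5.5 N when shut, plus 0.9 N per 10 mm.
- jaw_handle (a point): Centre of the orange handle: a round bar 16 mm thick along the clamp's y, 120 mm long between a post at each end, its centre 74 mm above the bench. Clear below it: 54 mm to the bed, 41 mm to the steel plate that runs from the bar to +x. With the jaw shut it is at x +60 mm, y 0 of the clamp. The blue jaw (top 63 mm above the bench) starts 65 mm beyond the bar at +x.
- pointer (a point): Tip of the red pointer on the carriage, over the black scale along the clamp's +y edge. It moves with the handle: same x as the bar in the clamp's frame, y +110 mm, 22 mm above the bench.
- band: Yellow band across the black scale, 12 mm wide along the clamp's x, flat; origin at its centre, axes parallel to the clamp's. The target for the pointer, 45 to 80 mm from the pointer's home towards the clamp's -x; the place varies.
- tub_blue: Blue open tub fixed to the bench, outside 190 mm (its x) by 140 mm (its y) by 60 mm high, walls and floor 5 mm. Origin: centre of the underside, on the bench. For the sockets.
- tub_green: Green open tub fixed to the bench, outside 190 mm (its x) by 140 mm (its y) by 60 mm high, walls and floor 5 mm. Origin: centre of the underside, on the bench. For the marker.
- socket_a_center (a point): Steel wrench socket, a plain cylinder 28 mm across and 50 mm high, 110 g or so, standing upright on the clamp bed. This point is its centre, 25 mm above its foot.
- socket_b_center (a point): Steel wrench socket, a plain cylinder 28 mm across and 50 mm high, 110 g or so, standing upright on the clamp bed. This point is its centre, 25 mm above its foot.
- marker_center (a point): Chunky flat-sided marker, yellow body with black cap, 120 mm long (its x), 18 mm wide (its y), 18 mm high, 30 g, lying on the clamp bed roughly along the clamp's x. This point is its centre, 9 mm above the bed.
- paint_tin: Pale grey paint tin, 100 mm wide, 115 mm high. To be left alone. Origin: underside.
- spray_can: White and grey spray can, 66 mm wide, 190 mm high. To be left alone. Origin: underside.
- tape_measure: Orange tape measure, 70 x 40 x 65 mm high. To be left alone. Origin: underside.
- battery: Black tool battery, 75 x 52 x 50 mm high. To be left alone. Origin: underside.
- screwdriver: Red-handled screwdriver lying on the bench, 160 mm long. To be left alone.

How it is judged:
By the outcome, as a careful person would: the job done as asked, in the order asked, and still so for the second after the job is handed in, while the arm keeps its last pose, push and grip.
It also fails if it takes over 72 s, if anything falls off the work surface, if the arm or the gripper's body presses on something with over 40 N, if the wrist force passes 120 N, or if a joint passes its speed limit or range.

## Working session

There is one attempt and no reset: what is moved stays moved. The work goes in short steps, Python scripts to look and compute and a tool call to move; the robot and the scene stay as the last step left them, time stands still between calls to the robot, and variables do not carry over. Pictures are saved under pics/ and viewed, at most 10 in all, crops included, and the job is handed in when it is done.

Besides the shell and the picture viewer there is one more tool, called after "Call:" by a JSON object that holds its "api" and its "payload". arm_command: Moves the arm, as the interface text tells. Its arguments: {"type":"object","properties":{"xyz":{"type":"array"},"rot":{"type":"array"},"grip":{"type":"number"},"squeeze":{"type":"number"}},"required":["xyz","rot"]}

```bash
mkdir -p pics; cat > h.py <<'E'
import numpy as np, cv2
from bench import r
def w(cam,p):
    T=np.array(r.camera_model(cam)["T"]); return (T@np.r_[p,1])[:3]
def px(cam,P):
    m=r.camera_model(cam); c=np.linalg.inv(np.array(m["T"]))@np.r_[P,1]
    a=np.array([c[0],-c[1]])/-c[2]; a=a*(1+m["k1"]*(a@a)); return np.array([m["fx"]*a[0]+m["cx"],m["fy"]*a[1]+m["cy"]])
def ray(cam,uv,z):
    m=r.camera_model(cam); T=np.array(m["T"]); K=np.array([[m["fx"],0,m["cx"]],[0,m["fy"],m["cy"]],[0,0,1.]])
    s=cv2.undistortPoints(np.array([[uv]],float),K,np.array([m["k1"],0,0,0.]))[0,0]
    d=T[:3,:3]@np.array([s[0],-s[1],-1]); o=T[:3,3]; return o+d*(z-o[2])/d[2]
def pic(cam,name,crop=None,s=1):
    im=r.camera(cam)[:,:,::-1]
    if crop: im=im[crop[1]:crop[3],crop[0]:crop[2]]
    cv2.imwrite(f"pics/{name}.png",cv2.resize(im,None,fx=s,fy=s))
def st():
    s=r.read_state(); print(round(s["time"],2),np.round(s["ee_pos"],4),np.round(s["eef_rot"],3),np.round(s["ft_force"],1),round(s["width"],4),round(s["grip_force"],1))
E
python3 - <<'E'
from h import *
pic("top","t0"); pic("side","s0"); st()
for c in ("top","side"):
    for l in ["clamp","jaw_handle","pointer","band","tub_blue","tub_green","socket_a_center","marker_center","paint_tin","spray_can","tape_measure","battery","screwdriver"]:
        print(c,l,[(round(d["conf"],2),np.round(w(c,d["at"]),3).tolist(),np.round(px(c,w(c,d["at"]))).tolist()) for d in r.spot_point(l,c)[:3]])
E
```

```text
0.1 [0.2397 0.5769 0.2219] [ 0.196  0.981 -0.001 -0.   ] [-0.5  0.4 -0.5] 0.0872 0.0
top clamp [(0.76, [0.606, 0.013, 0.0], [273.0, 179.0]), (0.72, [0.431, -0.361, -0.001], [439.0, 253.0])]
top jaw_handle [(0.55, [0.663, 0.022, 0.071], [267.0, 149.0]), (0.22, [0.532, -0.011, 0.037], [284.0, 211.0])]
top pointer [(0.76, [0.644, 0.128, 0.026], [220.0, 161.0])]
top band [(0.49, [0.584, 0.115, 0.011], [227.0, 189.0]), (0.22, [0.642, 0.129, 0.025], [219.0, 162.0]), (0.21, [0.663, 0.023, 0.072], [266.0, 148.0])]
top tub_blue [(0.62, [0.432, -0.362, -0.003], [439.0, 252.0])]
top tub_green [(0.61, [0.5, 0.341, 0.0], [129.0, 228.0])]
top socket_a_center [(0.63, [0.487, 0.059, 0.037], [252.0, 232.0])]
top marker_center [(0.86, [0.534, -0.087, 0.022], [318.0, 209.0]), (0.51, [0.667, 0.024, 0.073], [266.0, 146.0])]
top paint_tin [(0.61, [0.698, 0.317, -0.0], [138.0, 141.0])]
top spray_can [(0.74, [0.688, -0.377, 0.003], [444.0, 140.0])]
top tape_measure [(0.67, [0.352, 0.183, 0.001], [199.0, 292.0])]
top battery [(0.9, [0.359, -0.186, 0.006], [363.0, 287.0])]
top screwdriver [(0.94, [0.743, -0.2
[... 286 characters left out ...]
(0.83, [0.43, -0.355, -0.002], [357.0, 331.0])]
side tub_green [(0.91, [0.494, 0.344, -0.002], [180.0, 190.0]), (0.43, [0.7, 0.319, 0.001], [243.0, 168.0])]
side socket_a_center [(0.8, [0.485, 0.066, 0.036], [239.0, 218.0])]
side marker_center [(0.86, [0.525, -0.082, 0.018], [293.0, 242.0])]
side paint_tin [(0.89, [0.696, 0.32, 0.0], [241.0, 169.0])]
side spray_can [(0.44, [0.532, -0.003, 0.037], [272.0, 221.0])]
side tape_measure [(0.97, [0.354, 0.182, -0.003], [168.0, 233.0]), (0.44, [0.695, 0.318, 0.001], [242.0, 169.0])]
side battery [(0.6, [0.358, -0.183, -0.0], [268.0, 304.0]), (0.31, [0.354, 0.183, 0.002], [168.0, 231.0])]
side screwdriver [(0.67, [0.738, -0.27, 0.0], [416.0, 245.0])]
```

```bash
python3 -c "
from h import *
st()
for c in ('top','side'): print(c,np.round(r.camera_model(c)['T'],3).tolist())"
```

```text
1.4 [0.2398 0.5772 0.2226] [ 0.196  0.981  0.    -0.   ] [ 0.7 -0.3  0.1] 0.0876 0.0
top [[-0.017, 1.0, -0.023, 0.514], [-1.0, -0.017, -0.003, -0.008], [-0.003, 0.023, 1.0, 0.931], [0.0, 0.0, 0.0, 1.0]]
side [[0.736, 0.36, -0.574, -0.156], [-0.677, 0.367, -0.637, -0.797], [-0.018, 0.858, 0.514, 0.709], [0.0, 0.0, 0.0, 1.0]]
```

View pics/t0.png

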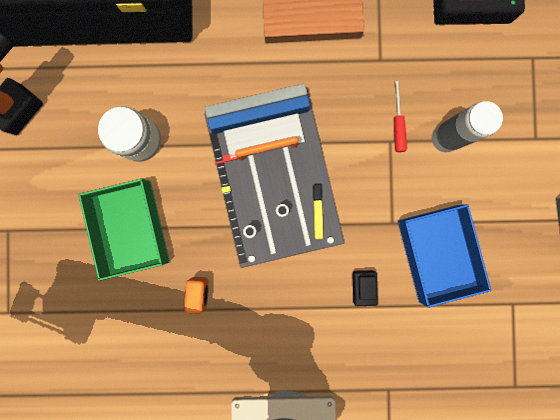

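View pics/s0.png

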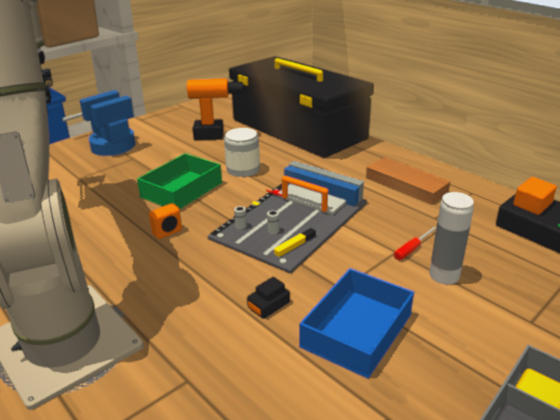

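The top picture shows the clamp turned about 0.22 rad, with sockets at about (250,231) and (282,210), the marker at (318,212), the band at (226,189) and the pointer at about (222,159). The side picture agrees, and the network positions match both. Next I'll refine by pixel.

```bash
python3 - <<'E'
from h import *
for n,uv,z in [("bl",(241,266),.012),("br",(343,242),.012),("sa",(250,231),.062),("sb",(282.5,210),.062),("band",(226.5,189),.013),
 ("m_near",(319,238),.03),("m_far",(318,184),.03),("h_l",(237,157),.082),("h_r",(299,141),.082)]: print(n,np.round(ray("top",uv,z),4))
im=cv2.imread("pics/t0.png"); hsv=cv2.cvtColor(im,cv2.COLOR_BGR2HSV)
def seg(lo,hi,box,z,n):
    m=cv2.inRange(hsv,lo,hi); k=np.zeros_like(m); k[box[1]:box[3],box[0]:box[2]]=1
    ys,xs=np.nonzero(m*k); pts=np.array([ray("top",(x,y),z)[:2] for x,y in zip(xs,ys)])
    c=pts.mean(0); u,s,v=np.linalg.svd(pts-c); print(n,len(xs),xs.mean().round(1),ys.mean().round(1),c.round(4),v[0].round(3),np.ptp((pts-c)@v.T,axis=0).round(4))
seg((22,120,120),(35,255,255),(215,180,240,200),.013,"band")
seg((22,120,120),(35,255,255),(305,180,330,245),.03,"markbody")
seg((5,150,120),(18,255,255),(225,130,310,165),.08,"handle")
seg((0,150,100),(4,255,255),(210,145,236,170),.022,"pointer")
# yaw by tubs
for lo,hi,b,n in [((100,120,40),(125,255,255),(390,195,500,315),"blue"),((50,100,40),(80,255,255),(70,170,180,290),"green")]:
    m=cv2.inRange(hsv,lo,hi);k=np.zeros_like(m);k[b[1]:b[3],b[0]:b[2]]=1
    rr=cv2.minAreaRect(np.argwhere(m*k)[:,::-1].astype(np.float32)); print(n,rr, [np.round(ray("top",p,.06)[:2],3).tolist() for p in cv2.boxPoints(rr)])
E
```

```text
bl [0.4109 0.086  0.012 ]
br [ 0.4605 -0.1425  0.012 ]
sa [0.4899 0.0607 0.062 ]
sb [ 0.5331 -0.0087  0.062 ]
band [0.5834 0.1157 0.013 ]
m_near [ 0.4712 -0.0876  0.03  ]
m_far [ 0.5896 -0.0877  0.03  ]
h_l [0.6442 0.0837 0.082 ]
h_r [ 0.6753 -0.0454  0.082 ]
band 53 225.7 188.9 [0.5836 0.1176] [ 0.207 -0.978] [0.0196 0.0131]
markbody 316 318.0 219.4 [ 0.5119 -0.0861] [-1.    -0.017] [0.0834 0.0182]
handle 480 266.6 146.7 [0.665 0.022] [ 0.212 -0.977] [0.1331 0.0226]
pointer 84 225.3 158.9 [0.6497 0.1162] [ 0.265 -0.964] [0.0463 0.0155]
blue ((444.09686279296875, 255.5726318359375), (91.38985443115234, 72.2193603515625), 75.01836395263672) [[0.506, -0.252], [0.543, -0.401], [0.356, -0.446], [0.319, -0.297]]
green ((123.23358154296875, 228.357666015625), (88.85856628417969, 74.02510070800781), 76.29303741455078) [[0.575, 0.429], [0.61, 0.275], [0.426, 0.232], [0.391, 0.385]]
```

Call:
{"api": "arm_command", "payload": {"xyz": [[0.248,-0.515,-0.09],[0.248,-0.515,-0.09],[0.248,-0.515,-0.09],[0.248,-0.515,-0.09],[0.248,-0.515,-0.09],[0.248,-0.515,-0.09],[0.248,-0.515,-0.09],[0.248,-0.515,-0.09],[0.248,-0.515,-0.09],[0.248,-0.515,-0.09],[0.248,-0.515,-0.09],[0.248,-0.515,-0.09],[0.248,-0.515,-0.09],[0.248,-0.515,-0.09],[0.248,-0.515,-0.09],[0.248,-0.515,-0.09],[0.248,-0.515,-0.09]], "rot": [[0,0,0],[0,0,0],[0,0,0],[0,0,0],[0,0,0],[0,0,0],[0,0,0],[0,0,0],[0,0,0],[0,0,0],[0,0,0],[0,0,0],[0,0,0],[0,0,0],[0,0,0],[0,0,0],[0,0,0]], "grip": 0.8, "squeeze": 25}}

```text
time: 2.82
ee_pos: [0.4877, 0.0626, 0.1326]
eef_rot: [0.196, 0.981, 0.0, -0.0]
ft_force: [0.1, 1.4, 0.4]
width: 0.0696
grip_force: 0.0
```

Call:
{"api": "arm_command", "payload": {"xyz": [[0,0,-0.035],[0,0,-0.07],[0,0,-0.09],[0,0,-0.104],[0,0,-0.104]], "rot": [[0,0,0],[0,0,0],[0,0,0],[0,0,0],[0,0,0]]}}

```text
time: 3.23
ee_pos: [0.4855, 0.0635, 0.0261]
eef_rot: [0.194, 0.981, -0.001, -0.002]
ft_force: [-1.1, -0.5, -0.6]
width: 0.0697
grip_force: 0.0
```

Call:
{"api": "arm_command", "payload": {"xyz": [[0,0,0],[0,0,0],[0,0,0],[0,0,0],[0,0,0],[0,0,0],[0,0,0.03],[0,0,0.07],[0,0,0.11],[0,0,0.11]], "rot": [[0,0,0],[0,0,0],[0,0,0],[0,0,0],[0,0,0],[0,0,0],[0,0,0],[0,0,0],[0,0,0],[0,0,0]], "grip": 0}}

```text
time: 4.07
ee_pos: [0.4916, 0.0627, 0.1459]
eef_rot: [0.196, 0.981, 0.003, 0.005]
ft_force: [0.4, 0.6, 1.2]
width: 0.0109
grip_force: 0.0
```

Call:
{"api": "arm_command", "payload": {"xyz": [[0,0,0],[0,0,0],[0,0,0],[0,0,0],[0,0,0],[0,0,0],[0,0,0],[0,0,0],[0,0,0]], "rot": [[0,0,0],[0,0,0],[0,0,0],[0,0,0],[0,0,0],[0,0,0],[0,0,0],[0,0,0],[0,0,0]], "grip": 0.65}}

```text
time: 4.82
ee_pos: [0.4878, 0.0622, 0.1385]
eef_rot: [0.196, 0.981, -0.0, -0.0]
ft_force: [0.1, -0.3, -0.2]
width: 0.0555
grip_force: 0.0
```

```bash
python3 - <<'E'
from h import *
st(); pic("side","s1",(150,140,350,300),3)
for d in r.spot_point("socket_a_center","side"): print(d["conf"],np.round(w("side",d["at"]),3))
E
```

```text
4.82 [0.4878 0.0622 0.1385] [ 0.196  0.981 -0.    -0.   ] [ 0.1 -0.3 -0.2] 0.0555 0.0
0.58 [ 0.739 -0.27   0.002]
0.55 [0.486 0.066 0.033]
```

View pics/s1.png

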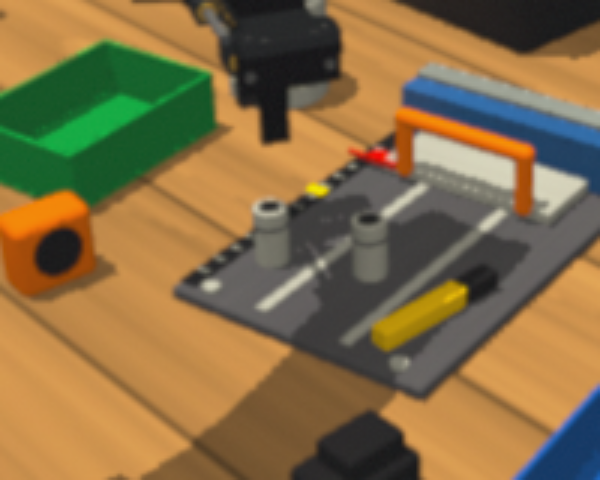

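Both sockets and the marker stand where they were (socket a at crop (272,235), b at (370,245)). The fingers had simply not closed before the lift, so I'll hold longer.

Call:
{"api": "arm_command", "payload": {"xyz": [[0,0,-0.035],[0,0,-0.07],[0,0,-0.1],[0,0,-0.11],[0,0,-0.11]], "rot": [[0,0,0],[0,0,0],[0,0,0],[0,0,0],[0,0,0]]}}

```text
time: 5.33
ee_pos: [0.4861, 0.0617, 0.0266]
eef_rot: [0.196, 0.981, -0.001, -0.002]
ft_force: [-0.1, 0.4, 0.4]
width: 0.0567
grip_force: 0.0
```

Call:
{"api": "arm_command", "payload": {"xyz": [[0,0,0],[0,0,0],[0,0,0],[0,0,0],[0,0,0],[0,0,0],[0,0,0],[0,0,0],[0,0,0]], "rot": [[0,0,0],[0,0,0],[0,0,0],[0,0,0],[0,0,0],[0,0,0],[0,0,0],[0,0,0],[0,0,0]], "grip": 0}}

```text
time: 6.08
ee_pos: [0.4884, 0.0625, 0.0294]
eef_rot: [0.196, 0.981, 0.0, 0.001]
ft_force: [-0.9, 0.5, 6.7]
width: 0.0265
grip_force: 25.0
```

Call:
{"api": "arm_command", "payload": {"xyz": [[0,0,0.03],[0,0,0.07],[0,-0.01,0.11],[-0.01,-0.05,0.12],[-0.101,-0.433,0.12],[-0.101,-0.433,0.12],[-0.101,-0.433,0.12],[-0.101,-0.433,0.12],[-0.101,-0.433,0.12],[-0.101,-0.433,0.12],[-0.101,-0.433,0.12],[-0.101,-0.433,0.12],[-0.101,-0.433,0.12],[-0.101,-0.433,0.12],[-0.101,-0.433,0.12],[-0.101,-0.433,0.12]], "rot": [[0,0,0],[0,0,0],[0,0,0],[0,0,0],[0,0,0],[0,0,0],[0,0,0],[0,0,0],[0,0,0],[0,0,0],[0,0,0],[0,0,0],[0,0,0],[0,0,0],[0,0,0],[0,0,0]]}}

```text
time: 7.42
ee_pos: [0.3858, -0.3718, 0.1482]
eef_rot: [0.197, 0.98, -0.0, -0.001]
ft_force: [0.5, 0.4, -1.4]
width: 0.0272
grip_force: 25.0
```

Call:
{"api": "arm_command", "payload": {"xyz": [[0,0,-0.035],[0,0,-0.07],[0,0,-0.1],[0,0,-0.116],[0,0,-0.116],[0,0,-0.116]], "rot": [[0,0,0],[0,0,0],[0,0,0],[0,0,0],[0,0,0],[0,0,0]]}}

```text
time: 7.92
ee_pos: [0.387, -0.3696, 0.0324]
eef_rot: [0.195, 0.981, 0.0, -0.001]
ft_force: [0.8, -0.5, -1.0]
width: 0.0276
grip_force: 25.0
```

Call:
{"api": "arm_command", "payload": {"xyz": [[0,0,0],[0,0,0],[0,0,0],[0,0,0],[0,0,0.02],[0,0,0.05],[0,0,0.09],[0,0,0.12],[0.146,0.363,0.12],[0.146,0.363,0.12],[0.146,0.363,0.12],[0.146,0.363,0.12],[0.146,0.363,0.12],[0.146,0.363,0.12],[0.146,0.363,0.12],[0.146,0.363,0.12],[0.146,0.363,0.12],[0.146,0.363,0.12],[0.146,0.363,0.12]], "rot": [[0,0,0],[0,0,0],[0,0,0],[0,0,0],[0,0,0],[0,0,0],[0,0,0],[0,0,0],[0,0,0],[0,0,0],[0,0,0],[0,0,0],[0,0,0],[0,0,0],[0,0,0],[0,0,0],[0,0,0],[0,0,0],[0,0,0]], "grip": 0.6}}

```text
time: 9.5
ee_pos: [0.534, -0.0027, 0.1527]
eef_rot: [0.192, 0.981, 0.001, 0.0]
ft_force: [-0.1, -0.8, -0.9]
width: 0.0522
grip_force: 0.0
```

Call:
{"api": "arm_command", "payload": {"xyz": [[0,0,-0.035],[0,0,-0.07],[0,0,-0.105],[0,0,-0.124],[0,0,-0.124]], "rot": [[0,0,0],[0,0,0],[0,0,0],[0,0,0],[0,0,0]]}}

```text
time: 9.92
ee_pos: [0.5298, -0.0093, 0.0251]
eef_rot: [0.196, 0.981, -0.001, -0.003]
ft_force: [-0.8, 0.2, 0.9]
width: 0.0523
grip_force: 0.0
```

Call:
{"api": "arm_command", "payload": {"xyz": [[0,0,0],[0,0,0],[0,0,0],[0,0,0],[0,0,0],[0,0,0],[0,0,0],[0,0,0],[0,0,0]], "rot": [[0,0,0],[0,0,0],[0,0,0],[0,0,0],[0,0,0],[0,0,0],[0,0,0],[0,0,0],[0,0,0]], "grip": 0}}

```text
time: 10.67
ee_pos: [0.5338, -0.0076, 0.0298]
eef_rot: [0.196, 0.981, 0.001, 0.001]
ft_force: [-1.1, 0.6, 8.3]
width: 0.0268
grip_force: 25.0
```

Call:
{"api": "arm_command", "payload": {"xyz": [[0,0,0.03],[0,0,0.07],[0,-0.01,0.11],[-0.01,-0.05,0.12],[-0.059,-0.343,0.12],[-0.059,-0.343,0.12],[-0.059,-0.343,0.12],[-0.059,-0.343,0.12],[-0.059,-0.343,0.12],[-0.059,-0.343,0.12],[-0.059,-0.343,0.12],[-0.059,-0.343,0.12],[-0.059,-0.343,0.12],[-0.059,-0.343,0.12],[-0.059,-0.343,0.12]], "rot": [[0,0,0],[0,0,0],[0,0,0],[0,0,0],[0,0,0],[0,0,0],[0,0,0],[0,0,0],[0,0,0],[0,0,0],[0,0,0],[0,0,0],[0,0,0],[0,0,0],[0,0,0]]}}

```text
time: 11.92
ee_pos: [0.4743, -0.3495, 0.1484]
eef_rot: [0.195, 0.981, 0.0, -0.0]
ft_force: [0.2, -0.0, -1.0]
width: 0.0274
grip_force: 25.0
```

Call:
{"api": "arm_command", "payload": {"xyz": [[0,0,-0.035],[0,0,-0.07],[0,0,-0.1],[0,0,-0.116],[0,0,-0.116],[0,0,-0.116]], "rot": [[0,0,0],[0,0,0],[0,0,0],[0,0,0],[0,0,0],[0,0,0]]}}

```text
time: 12.42
ee_pos: [0.4742, -0.3495, 0.0326]
eef_rot: [0.195, 0.981, 0.0, -0.001]
ft_force: [0.2, -0.1, -1.1]
width: 0.0271
grip_force: 25.0
```

Call:
{"api": "arm_command", "payload": {"xyz": [[0,0,0],[0,0,0],[0,0,0],[0,0,0],[0,0,0.02],[0,0,0.05],[0,0,0.09],[0,0,0.12],[0.055,0.264,0.12],[0.055,0.264,0.12],[0.055,0.264,0.12],[0.055,0.264,0.12],[0.055,0.264,0.12],[0.055,0.264,0.12],[0.055,0.264,0.12],[0.055,0.264,0.12],[0.055,0.264,0.12],[0.055,0.264,0.12]], "rot": [[0,0,0],[0,0,0],[0,0,0],[0,0,0],[0,0,0],[0,0,0],[0,0,0],[0,0,0],[0,0,0.395],[0,0,0.395],[0,0,0.395],[0,0,0.395],[0,0,0.395],[0,0,0.395],[0,0,0.395],[0,0,0.395],[0,0,0.395],[0,0,0.395]], "grip": 0.6}}

```text
time: 13.92
ee_pos: [0.5287, -0.0881, 0.153]
eef_rot: [0.0, 1.0, -0.0, 0.0]
ft_force: [-0.7, -1.0, 0.1]
width: 0.0525
grip_force: 0.0
```

```bash
python3 - <<'E'
from h import *
st(); pic("side","s2",(200,160,430,380),2.7)
for l in ("marker_center","socket_a_center"):
  for c in ("side","top"):
    if c=="top": r.camera(c)
    for d in r.spot_point(l,c): print(l,c,d["conf"],np.round(w(c,d["at"]),3))
E
```

```text
13.92 [ 0.5287 -0.0881  0.153 ] [ 0.  1. -0.  0.] [-0.7 -1.   0.1] 0.0525 0.0
marker_center side 0.83 [ 0.525 -0.079  0.018]
marker_center side 0.54 [0.642 0.135 0.018]
marker_center side 0.19 [ 0.474 -0.349  0.03 ]
marker_center top 0.16 [ 0.432 -0.362  0.   ]
socket_a_center side 0.53 [ 0.388 -0.367  0.028]
socket_a_center side 0.28 [0.355 0.183 0.001]
socket_a_center top 0.63 [ 0.387 -0.376  0.031]
```

View pics/s2.png

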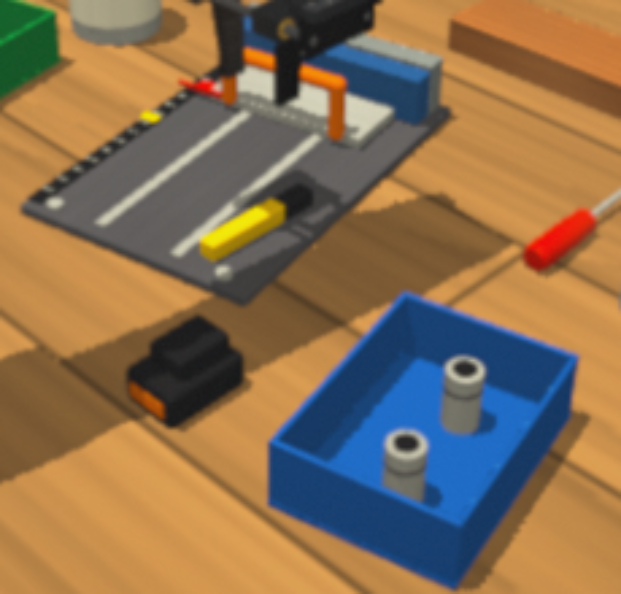

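Both sockets stand in the blue tub, at crop (405,465) and (463,395). The marker is undisturbed under the gripper.

Call:
{"api": "arm_command", "payload": {"xyz": [[0,0.001,-0.035],[0,0.001,-0.07],[0,0.001,-0.105],[0,0.001,-0.12],[0,0.001,-0.13],[0,0.001,-0.134],[0,0.001,-0.135]], "rot": [[0,0,0],[0,0,0],[0,0,0],[0,0,0],[0,0,0],[0,0,0],[0,0,0]]}}

```text
time: 14.85
ee_pos: [0.529, -0.086, 0.0176]
eef_rot: [-0.0, 1.0, -0.0, -0.0]
ft_force: [0.1, 0.3, 1.3]
width: 0.0522
grip_force: 0.0
```

Call:
{"api": "arm_command", "payload": {"xyz": [[0,0,0],[0,0,0],[0,0,0],[0,0,0],[0,0,0],[0,0,0],[0,0,0],[0,0,0],[0,0,0],[0,0,0]], "rot": [[0,0,0],[0,0,0],[0,0,0],[0,0,0],[0,0,0],[0,0,0],[0,0,0],[0,0,0],[0,0,0],[0,0,0]], "grip": 0}}

```text
time: 15.68
ee_pos: [0.5289, -0.0857, 0.0178]
eef_rot: [-0.001, 1.0, 0.0, 0.0]
ft_force: [-2.3, 1.2, 4.9]
width: 0.0176
grip_force: 25.0
```

Call:
{"api": "arm_command", "payload": {"xyz": [[0,0,0.02],[0,0,0.05],[0,0.01,0.09],[0,0.04,0.12],[-0.031,0.427,0.13],[-0.031,0.427,0.13],[-0.031,0.427,0.13],[-0.031,0.427,0.13],[-0.031,0.427,0.13],[-0.031,0.427,0.13],[-0.031,0.427,0.13],[-0.031,0.427,0.13],[-0.031,0.427,0.13],[-0.031,0.427,0.13],[-0.031,0.427,0.13],[-0.031,0.427,0.13]], "rot": [[0,0,0],[0,0,0],[0,0,0],[0,0,0],[0,0,0.22],[0,0,0.22],[0,0,0.22],[0,0,0.22],[0,0,0.22],[0,0,0.22],[0,0,0.22],[0,0,0.22],[0,0,0.22],[0,0,0.22],[0,0,0.22],[0,0,0.22]]}}

```text
time: 17.02
ee_pos: [0.4974, 0.3415, 0.1469]
eef_rot: [-0.111, 0.994, -0.0, -0.0]
ft_force: [0.5, -1.6, -1.2]
width: 0.0176
grip_force: 25.0
```

Call:
{"api": "arm_command", "payload": {"xyz": [[0,0,-0.035],[0,0,-0.07],[0,0,-0.1],[0,0,-0.118],[0,0,-0.126],[0,0,-0.128]], "rot": [[0,0,0],[0,0,0],[0,0,0],[0,0,0],[0,0,0],[0,0,0]]}}

```text
time: 17.52
ee_pos: [0.4977, 0.3389, 0.0182]
eef_rot: [-0.109, 0.994, -0.001, -0.001]
ft_force: [-0.1, -0.6, 0.0]
width: 0.0178
grip_force: 25.0
```

Call:
{"api": "arm_command", "payload": {"xyz": [[0,0,0],[0,0,0],[0,0,0],[0,0,0],[0,0,0.02],[0,0,0.05],[0,0,0.09],[0,0,0.13],[0,0,0.16],[0,0,0.16]], "rot": [[0,0,0],[0,0,0],[0,0,0],[0,0,0],[0,0,0],[0,0,0],[0,0,0],[0,0,0],[0,0,0],[0,0,0]], "grip": 0.6}}

```text
time: 18.35
ee_pos: [0.5007, 0.343, 0.1877]
eef_rot: [-0.11, 0.994, 0.003, 0.005]
ft_force: [0.9, 0.3, 0.4]
width: 0.0518
grip_force: 0.0
```

```bash
python3 - <<'E'
from h import *
st(); print(np.round(r.read_state()["joint_positions"],2)); pic("top","t3")
for l in ("marker_center","jaw_handle","clamp","band","pointer"):
    for d in r.spot_point(l,"top")[:2]: print(l,d["conf"],np.round(w("top",d["at"]),3))
im=r.camera("side")
print([(d["conf"],np.round(w("side",d["at"]),3)) for d in r.spot_point("marker_center","side")])
E
```

```text
18.35 [0.5007 0.343  0.1877] [-0.11   0.994  0.003  0.005] [0.9 0.3 0.4] 0.0518 0.0
[-0.9   0.3   0.28  1.59 -0.09  1.25  1.18]
marker_center 0.58 [0.503 0.339 0.012]
jaw_handle 0.64 [0.663 0.023 0.073]
clamp 0.89 [0.607 0.013 0.001]
band 0.6 [ 0.473 -0.355  0.028]
band 0.36 [0.586 0.119 0.012]
pointer 0.57 [0.641 0.129 0.028]
[(0.42, array([ 0.693, -0.379,  0.001]))]
```

View pics/t3.png

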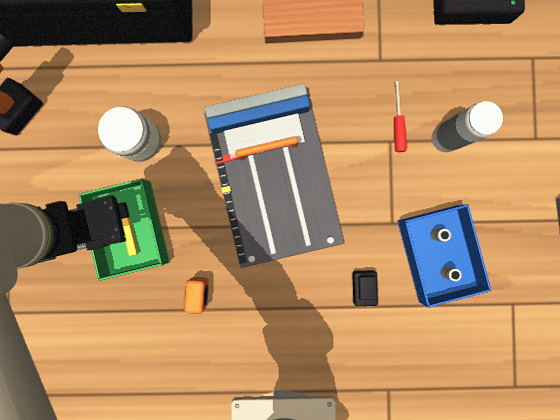

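The marker lies in the green tub at (127,235), the sockets are in the blue tub, and the bed is clear. On to the handle.

Call:
{"api": "arm_command", "payload": {"xyz": [[0.02,-0.03,0],[0.04,-0.06,0],[0.167,-0.318,-0.02],[0.167,-0.318,-0.02],[0.167,-0.318,-0.02],[0.167,-0.318,-0.02],[0.167,-0.318,-0.02],[0.167,-0.318,-0.02],[0.167,-0.318,-0.02],[0.167,-0.318,-0.02],[0.167,-0.318,-0.02],[0.167,-0.318,-0.02],[0.167,-0.318,-0.02],[0.167,-0.318,-0.02],[0.167,-0.318,-0.02],[0.167,-0.318,-0.02],[0.167,-0.318,-0.02]], "rot": [[0,0,-0.12],[0,0,-0.24],[0,0,-0.36],[0,0,-0.48],[0,0,-0.6],[0,0,-0.72],[0,0,-0.84],[0,0,-0.96],[0,0,-1.08],[0,0,-1.2],[0,0,-1.32],[0,0,-1.44],[0,0,-1.576],[0,0,-1.576],[0,0,-1.576],[0,0,-1.576],[0,0,-1.576]]}}

```text
time: 20.17
ee_pos: [0.6647, 0.0232, 0.1594]
eef_rot: [0.626, 0.78, -0.0, -0.0]
ft_force: [-0.3, -0.5, -0.3]
width: 0.0522
grip_force: 0.0
```

```bash
python3 - <<'E'
from h import *
st(); print(np.round(r.read_state()["joint_positions"],2))
from scipy.spatial.transform import Rotation as R
y=R.from_quat(r.read_state()["eef_rot"]).as_matrix()[:,1]; print(y.round(3),np.arctan2(y[1],y[0]))
r.camera("side"); print([(d["conf"],np.round(w("side",d["at"]),3)) for d in r.spot_point("jaw_handle","side")[:2]])
E
```

```text
20.17 [0.6647 0.0232 0.1594] [ 0.626  0.78  -0.    -0.   ] [-0.3 -0.5 -0.3] 0.0522 0.0
[-0.58  0.53  0.68  1.46 -0.34  1.28  0.35]
[ 0.976  0.217 -0.   ] 0.21903282998827367
[(0.91, array([0.664, 0.025, 0.074])), (0.5, array([0.702, 0.319, 0.001]))]
```

Call:
{"api": "arm_command", "payload": {"xyz": [[0,0,-0.03],[0,0,-0.06],[0,0,-0.085],[0,0,-0.1],[0,0,-0.105]], "rot": [[0,0,0],[0,0,0],[0,0,0],[0,0,0],[0,0,0]]}}

```text
time: 20.68
ee_pos: [0.6634, 0.0232, 0.052]
eef_rot: [0.626, 0.779, -0.001, -0.001]
ft_force: [-1.0, 0.1, 0.4]
width: 0.0523
grip_force: 0.0
```

Call:
{"api": "arm_command", "payload": {"xyz": [[0,0,0],[0,0,0],[0,0,0],[0,0,0],[0,0,0],[0,0,0],[0,0,0],[0,0,0],[0,0,0],[0,0,0]], "rot": [[0,0,0],[0,0,0],[0,0,0],[0,0,0],[0,0,0],[0,0,0],[0,0,0],[0,0,0],[0,0,0],[0,0,0]], "grip": 0, "squeeze": 40}}

```text
time: 21.52
ee_pos: [0.6659, 0.0235, 0.0553]
eef_rot: [0.627, 0.779, 0.001, 0.001]
ft_force: [5.1, 0.3, 0.1]
width: 0.0148
grip_force: 40.0
```

Call:
{"api": "arm_command", "payload": {"xyz": [[-0.008,-0.0018,0],[-0.016,-0.0035,0],[-0.024,-0.0053,0],[-0.032,-0.007,0],[-0.04,-0.0088,0],[-0.047,-0.0103,0],[-0.052,-0.0114,0],[-0.054,-0.0118,0],[-0.054,-0.0118,0],[-0.054,-0.0118,0],[-0.054,-0.0118,0]], "rot": [[0,0,0],[0,0,0],[0,0,0],[0,0,0],[0,0,0],[0,0,0],[0,0,0],[0,0,0],[0,0,0],[0,0,0],[0,0,0]]}}

```text
time: 22.43
ee_pos: [0.6128, 0.0119, 0.0553]
eef_rot: [0.627, 0.779, 0.002, 0.002]
ft_force: [10.3, 1.5, -5.1]
width: 0.0152
grip_force: 40.0
```

```bash
python3 - <<'E'
from h import *
st(); pic("top","t4",(190,120,320,220),6)
pic("side","s4",(215,160,345,260),6)
ex=np.array([.977,.213])
for c in("top","side"):
  for l in("pointer","band","clamp","jaw_handle"):
    for d in r.spot_point(l,c)[:2]: p=w(c,d["at"]); print(c,l,d["conf"],p.round(4),(p[:2]@ex).round(4))
E
```

```text
22.43 [0.6128 0.0119 0.0553] [0.627 0.779 0.002 0.002] [10.3  1.5 -5.1] 0.0152 40.0
side pointer 0.59 [0.5911 0.1206 0.0168] 0.6032
side band 0.43 [0.5823 0.1237 0.0075] 0.5953
side clamp 0.94 [0.6061 0.0149 0.0051] 0.5954
side clamp 0.54 [ 0.3583 -0.1821  0.0005] 0.3113
side jaw_handle 0.59 [0.6119 0.0135 0.0702] 0.6007
```

View pics/t4.png

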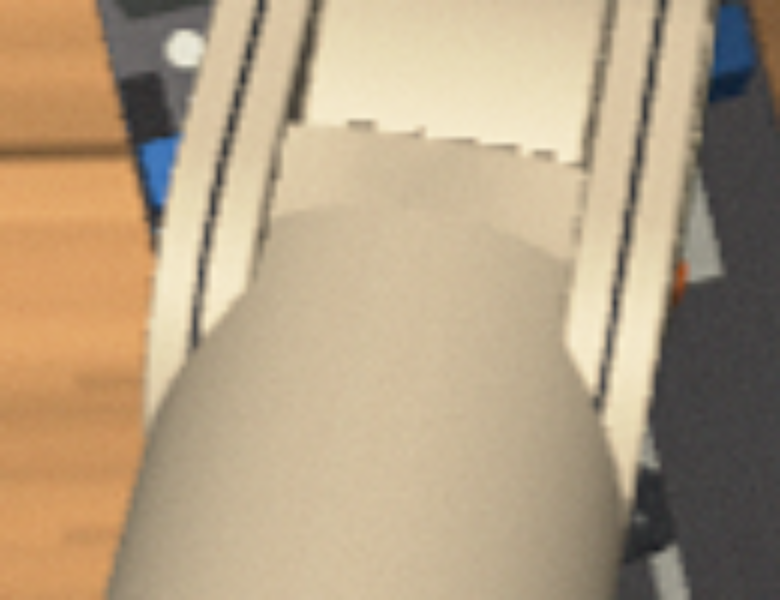

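View pics/s4.png

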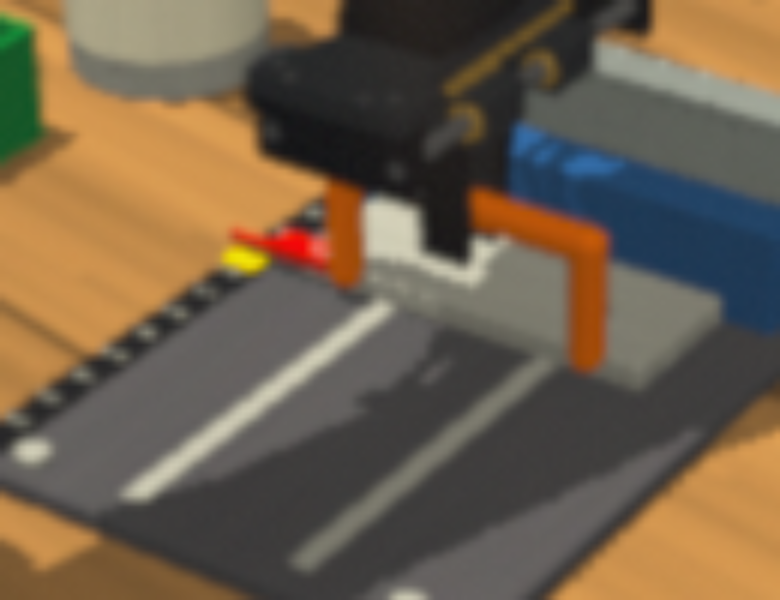

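The pointer tip is at crop (235,233) and the band at (245,260), so it is close but a little short. I'll compute the gap.

```bash
python3 - <<'E'
from h import *
ex=np.array([.977,.213]); ey=np.array([-.213,.977]); o=np.array([.605,.013])
def f(n,uv,z): p=ray("side",uv,z)[:2]; print(n,np.round(uv,1),p.round(4),"x",((p-o)@ex).round(4),"y",((p-o)@ey).round(4))
def cent(file,lo,hi,box,off=(0,0),s=1):
    h=cv2.cvtColor(cv2.imread(file),cv2.COLOR_BGR2HSV); m=cv2.inRange(h,lo,hi); k=np.zeros_like(m); k[box[1]:box[3],box[0]:box[2]]=1
    ys,xs=np.nonzero(m*k); return xs,ys
for file,s,off in (("pics/s0.png",1,(0,0)),("pics/s4.png",6,(215,160))):
    P=lambda x,y:((x+.5)/s-.5+off[0],(y+.5)/s-.5+off[1])
    b=[int((v-off[i%2])*s) for i,v in enumerate((245,195,265,212))]
    xs,ys=cent(file,(22,120,110),(35,255,255),b); f(file+" band",P(xs.mean(),ys.mean()),.0125)
    for i in (xs.argmin(),ys.argmin(),xs.argmax(),ys.argmax()): f("  ext",P(xs[i],ys[i]),.0125)
    b=[max(0,int((v-off[i%2])*s)) for i,v in enumerate((240,180,285,210))]
    xs,ys=cent(file,(0,190,120),(3,255,255),b)
    i=xs.argmin(); q=xs<=xs[i]+2*s; f(file+" ptr tip",P(xs[i],ys[q].mean()),.022); q=xs<=xs[i]+6*s; f(" ptr shaft",P(xs[q].mean(),ys[q].mean()),.022)
    xs,ys=cent(file,(5,170,100),(16,255,255),[max(0,int((v-off[i%2])*s)) for i,v in enumerate((265,170,345,230))])
for z in (0.0,):
  for n,p in (("home ptr",o+.06*ex+.11*ey),): print(n,px("side",np.r_[p,.022]),px("top",np.r_[p,.022]))
E
```

```text
pics/s0.png band [255.3 203. ] [0.583  0.1216] x 0.0017 y 0.1108
  ext [252. 202.] [0.5801 0.1314] x 0.0009 y 0.121
  ext [253. 201.] [0.5852 0.1335] x 0.0064 y 0.1219
  ext [259. 203.] [0.5898 0.1147] x 0.0068 y 0.1026
  ext [255. 205.] [0.5758 0.1143] x -0.0069 y 0.1052
pics/s0.png ptr tip [270. 192.] [0.6377 0.1253] x 0.0559 y 0.1027
 ptr shaft [273.9 191.7] [0.646  0.1192] x 0.0627 y 0.095
pics/s4.png band [255.3 203. ] [0.5829 0.1213] x 0.0015 y 0.1105
  ext [251.4 202.1] [0.5787 0.1321] x -0.0003 y 0.122
  ext [252.9 200.8] [0.5859 0.1346] x 0.0073 y 0.1229
  ext [259.8 203.1] [0.5909 0.113 ] x 0.0075 y 0.1007
  ext [255.2 205.4] [0.5749 0.1122] x -0.0082 y 0.1033
pics/s4.png ptr tip [259.1 200.3] [0.5888 0.1127] x 0.0054 y 0.1008
 ptr shaft [262.8 200.4] [0.595  0.1052] x 0.0099 y 0.0922
home ptr [268.70744319 190.62575159] [217.71169011 163.30621034]
```

Call:
{"api": "arm_command", "payload": {"xyz": [[-0.002,-0.0005,0],[-0.0043,-0.001,0],[-0.0043,-0.001,0],[-0.0043,-0.001,0],[-0.0043,-0.001,0],[-0.0043,-0.001,0]], "rot": [[0,0,0],[0,0,0],[0,0,0],[0,0,0],[0,0,0],[0,0,0]]}}

```text
time: 23.43
ee_pos: [0.6086, 0.011, 0.0553]
eef_rot: [0.627, 0.779, 0.002, 0.002]
ft_force: [9.8, 1.7, -4.5]
width: 0.0146
grip_force: 39.9
```

```bash
python3 - <<'E'
from h import *
st(); pic("side","s5",(235,180,295,225),12)
ex=np.array([.977,.213]); ey=np.array([-.213,.977]); o=np.array([.605,.013])
p=ray("side",(254.2,198.8),.022)[:2]-o; print("before",p@ex,p@ey)
for x in (.0016+.006,.0016,.0016-.006): print((px("side",np.r_[o+x*ex+.11*ey,.022])+.5-[235,180])*12)
E
```

```text
23.43 [0.6086 0.011  0.0553] [0.627 0.779 0.002 0.002] [ 9.8  1.7 -4.5] 0.0146 39.9
before 0.004423237527794617 0.11596316318791897
[267.2874757  233.04641139]
[250.40758315 244.78343896]
[233.42582526 256.59216435]
```

View pics/s5.png

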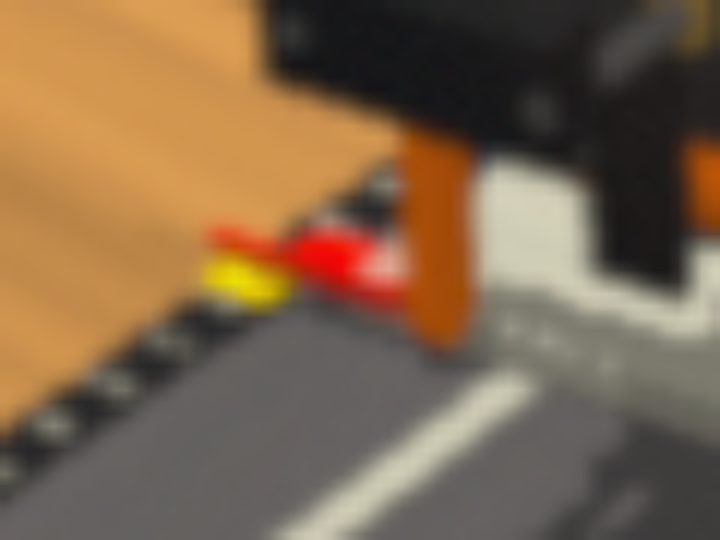

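The pointer shaft passes (250,244) in the crop, on the predicted band centre line at (250,245), and the grip is firm. Handing in.

```bash
python3 -c "
from h import *
st(); print(r.close_job())"
```

```text
23.48 [0.6086 0.011  0.0552] [0.627 0.779 0.002 0.002] [10.7  1.9 -4.8] 0.0147 39.9
the job is handed in; nothing more can be done
None
```

I put both sockets in the blue tub and the marker in the green tub, then pulled the handle back until the pointer stood at the yellow band by the side camera; the job was handed in at 23.5 s with the gripper still holding the handle, and no verdict was shown.

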